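Load the charging station in bay order

ROBOT

A 6-joint arm with a two-finger parallel gripper is mounted at the origin on the work surface. World frame = base frame: x ahead of the robot, y to its left, z up, the work surface at z = 0. Lengths are in m, angles in rad, forces in N, time in s.
With the tool pointing down it reaches from about 0.4 to 0.925 m from the base axis. Payload 3.4 kg.
Tool frame: the origin (TCP) lies between the finger pads; the fingertips stand 8 mm ahead of it and the grasp point (between the pads) lies 11 mm behind it (ctrl.tip_extent is the distance from the TCP to the fingertips, in m); z points along the fingers, y is the direction in which the jaws open and shut (so a half turn about z gives the same grasp; the last joint's range is limited). The gripper opens to 85 mm and grips with 20 to 120 N. Pads are 22 mm wide; open, the fingers measure 114 mm over their backs; the gripper's body (76 mm by 85 mm) begins 54 mm behind the grasp point. The pads swing forward as they close: fully open they stand 13 mm farther back than shut.
Start: joints at [-1.19, 0.307, 1.506, -0, 1.328, -0.073], TCP at [0.252, -0.517, 0.239] pointing down, gripper open.
Joint ranges: [-3.12, 3.12], [-1.05, 2.28], [0.14, 2.33], [-1.42, 4.57], [0.1, 2.73], [-2.68, 2.68]. Speed limits (rad/s): [2.57, 2.57, 3.14, 3.14, 3.14, 3.14].

INTERFACE

Orientations are given as a unit quaternion [w, x, y, z].
In Python, from plant import ctrl gives the robot as it stands.
- The arm moves only by the tool jog_arm, never from a script. Its argument "deltas" is a list of rows, each a list of 5 numbers: the shift along the world's x, y, z in m, then the turn about the world's z in degrees, then the closure, from 0 (fully open) to 1 (shut). In form: [[x, y, z, twist, hand], ...]. A call has 1 to 5 rows; each row shifts and turns the commanded pose from where the row before left it; what a row does not reach is not made up. A row lasts 1/12 s, in which the tool goes at most 41.7 mm and 7.16 degrees, less where a joint would pass 70% of its speed; a pose out of reach is approached as far as the arm can. A call is refused whole if a number of a shift passes 0.0417 or a number of a turn 7.16, either way. A call with a gripper value outside its range is refused whole. The fingers move at their own pace and stop on an object; "newtons" is the grip in N (left out, the last holds). Time passes only in rows, so rows that do not move let the fingers close. It gives the time, the measured TCP pose, the force and the opening at its end, in the units of the state.
- ctrl.get_state(): the state, without advancing time (a new reading comes with each control period).
- ctrl.grab_frame(name): name is "scene" or "top"; returns a dict with "color" (400x640x3 uint8, red, green, blue), "K" (3x3 intrinsics, pixels), "k1" (the pictures are not rectified: a ray, as slopes to the right and down, at radius r is drawn at 1 + k1 r^2 times it, then the intrinsics apply), "xyz" and "rotation" of the camera in the world. Camera axes: x right, y down, z forward; pixel columns grow to the right and rows downward; lengths in m; the calibration is good to about 2 mm. A picture is of the moment at which its call begins. There is no depth.
- ctrl.finish_job(): hands the job in, once; it reports no verdict.
The state is a dict: "t": time; "joint_pos": joint angles; "qd": joint speeds; "joint_efforts": joint torques, N m; "eef_pos": TCP position; "eef_rot": TCP orientation; "force": force on the tool from outside, world axes, zero at the start; "ft_torque": the same for the moment, N m; "gripper_width": finger opening in m.
Only numpy, scipy, OpenCV 4.12 (cv2) and the standard library are available. Lean on these libraries where they do the work, as an engineer would, in place of code of your own. Each camera call takes 0.05 s, during which the arm holds its last target. There are 200 camera calls.

TASK

Load the three battery packs into the charging station, one after another in the order of its pips: first the shortest pack into the bay with one pip, then the middle one into the bay with two, then the tallest into the bay with three, each standing upright, gently set down fully home, not dropped, and let go. The middle pack can only be lifted from its steel holder by its narrow edges and only enters a bay held by its broad faces, so when its turn comes, lift it out, stand it upright on the open bench, let go, and take it again the other way. Leave the other things where they are.

Things in the scene. Friction and masses are not known exactly. Their poses are not given: they have to be found in the camera images.
- pack_short: Battery pack, upright black plastic slab, mm: 34 thick (its x), 58 wide (its y), 80 tall (z). Origin: centre of its underside. Broad faces look along its x, narrow edges along its y; both ways round are alike. Grey band and brass contact at the top. About 0.25 kg. Stands free on the bench (z = 0).
- pack_middle: Battery pack, upright black plastic slab, mm: 34 thick (its x), 58 wide (its y), 100 tall (z). Origin: centre of its underside. Broad faces look along its x, narrow edges along its y; both ways round are alike. Grey band and brass contact at the top. About 0.32 kg. Stands in the wide slot of the holder, its underside 10 above the bench.
- pack_tall: Battery pack, upright black plastic slab, mm: 34 thick (its x), 58 wide (its y), 125 tall (z). Origin: centre of its underside. Broad faces look along its x, narrow edges along its y; both ways round are alike. Grey band and brass contact at the top. About 0.40 kg. Stands free on the bench (z = 0).
- holder: Fixed dark steel holder, mm: base 96 (x) x 52 (y), floor 10 high, origin under its centre. Three upright plates across x, 4 thick, 52 wide, 112 high, at x = -44.5, -0.5, 28.5. The middle pack stands in the wide slot (40 clear, centre x = -22.5); its edges stand out 3 past the plates, which hug its broad faces and rise 2 over its top.
- station: Fixed black plate of the charging station, 130 (x) x 300 (y) x 12 mm, origin under its centre. The three bays stand on it side by side along its y, 95 apart, with its yaw. A pack goes in from above with broad faces to the bay's x (open over the lips) and edges to the cheeks; no finger fits between edge and cheek.
- bay1: Bay 1 of the station: grey pocket with one raised white pip on the black ledge (14 high, out to x = +54) at its +x side. Any of the three positions may hold it. Origin: centre of its underside, on the station's plate. Between low lips leaning out: 40 along x at the floor, 47 at their tops, 20 high; between tall cheeks (9 thick, 44 along x, 108 high): 67 along y. Floor 6 above the origin.
- bay2: Bay 2 of the station: grey pocket with two raised white pips on the black ledge (14 high, out to x = +54) at its +x side. Any of the three positions may hold it. Origin: centre of its underside, on the station's plate. Between low lips leaning out: 40 along x at the floor, 47 at their tops, 20 high; between tall cheeks (9 thick, 44 along x, 108 high): 67 along y. Floor 6 above the origin.
- bay3: Bay 3 of the station: grey pocket with three raised white pips on the black ledge (14 high, out to x = +54) at its +x side. Any of the three positions may hold it. Origin: centre of its underside, on the station's plate. Between low lips leaning out: 40 along x at the floor, 47 at their tops, 20 high; between tall cheeks (9 thick, 44 along x, 108 high): 67 along y. Floor 6 above the origin.
- bay1_floor (a point): Centre of bay 1's floor, where the centre of the underside of the pack goes; axes as the bay's.
- bay2_floor (a point): Centre of bay 2's floor, where the centre of the underside of the pack goes; axes as the bay's.
- bay3_floor (a point): Centre of bay 3's floor, where the centre of the underside of the pack goes; axes as the bay's.
- file_case: Bystander: flat aluminium file case, 18 (x) x 56 (y) x 85, upright in the holder's narrow slot next to the middle pack, origin under its centre.
- tin: Bystander: round steel tin, 48 across, 22 high, on the bench between the two free packs, origin under its centre.
- handpiece: Bystander: black rotary handpiece 145 long (along x), 32 across, lying on the bench, origin under its middle.
- pliers: Bystander: pliers with blue grips, 140 long (along x), 14 high, lying on the bench, origin near the pivot. Between it and the nearer free pack, around x = 0.465, y = -0.07 m in the world, the bench is always open (110 mm square).
- screwdriver: Bystander: screwdriver lying along its x on the bench.
- jar: Bystander: clear jar with a white lid, 60 across, 65 high, origin under its centre.
- cup: Bystander: steel cup, 68 across, 60 high, origin under its centre.

How it is judged:
By the outcome, as a careful person would: the job done as asked, in the order asked, and still so for the second after the job is handed in, with the robot touching nothing.
It also fails if it takes over 72 s, if anything falls off the work surface, if the arm or the gripper's body presses on something with over 40 N, if the wrist force passes 120 N, or if a joint passes its speed limit or range.

## Working session

There is one attempt and no reset: what is moved stays moved. The work goes in short steps, Python scripts to look and compute and a tool call to move; the robot and the scene stay as the last step left them, time stands still between calls to the robot, and variables do not carry over. Pictures are saved under pics/ and viewed, about 8 in all and at most 12, crops included, and the job is handed in when it is done.

Besides the shell and the picture viewer there is one more tool, called as name(argument=value, ...), one argument or row to a line, values as JSON. jog_arm: Moves the arm, as the interface text tells. Its arguments: {"type":"object","properties":{"deltas":{"type":"array","items":{"type":"array","items":{"type":"number"}}},"newtons":{"type":"number"}},"required":["deltas"]}

```bash
mkdir -p pics; ls; cat > h.py <<'E'
import numpy as np, cv2
from plant import ctrl
def grab(n):
    f=ctrl.grab_frame(n); np.savez('%s.npz'%n,**{k:np.array(v) for k,v in f.items()}); return f
def load(n): return np.load('%s.npz'%n)
def R(f):
    r=np.array(f['rotation'],float)
    if r.shape==(4,):
        from scipy.spatial.transform import Rotation as Q; r=Q.from_quat(r[[1,2,3,0]]).as_matrix()
    return r
def proj(f,P):
    p=(np.atleast_2d(P)-f['xyz'])@R(f); s=p[:,:2]/p[:,2:]; s=s*(1+float(f['k1'])*(s**2).sum(1,keepdims=True))
    K=f['K']; return np.c_[s[:,0]*K[0,0]+K[0,2],s[:,1]*K[1,1]+K[1,2]]
def back(f,uv,z):
    K=f['K']; uv=np.atleast_2d(np.array(uv,float)); d=np.c_[(uv[:,0]-K[0,2])/K[0,0],(uv[:,1]-K[1,2])/K[1,1]]; s=d.copy()
    for _ in range(20): s=d/(1+float(f['k1'])*(s**2).sum(1,keepdims=True))
    r=np.c_[s,np.ones(len(s))]@R(f).T; c=np.array(f['xyz']); return c+r*((z-c[2])/r[:,2:])
def save(img,name,box=None,k=1):
    if box: img=img[box[1]:box[3],box[0]:box[2]]
    cv2.imwrite('pics/'+name,cv2.cvtColor(cv2.resize(img,None,fx=k,fy=k,interpolation=cv2.INTER_CUBIC),cv2.COLOR_RGB2BGR))
E
python3 - <<'E'
from h import *
for n in('top','scene'):
    f=grab(n); save(f['color'],n+'1.png'); print(n,f['K'],f['k1'],f['xyz'],f['rotation'])
s=ctrl.get_state(); print(s)
print([x for x in dir(ctrl) if x[0]!='_'],ctrl.tip_extent)
E
```

```text
pics
top [[407.04571344   0.         321.73403267]
 [  0.         407.04571344 196.90585873]
 [  0.           0.           1.        ]] -0.030548857091627767 [0.47816311 0.04428429 1.02610254] [-0.02492519  0.7144604  -0.69894329  0.0200835 ]
scene [[363.52443214   0.         326.2195996 ]
 [  0.         363.52443214 199.57999056]
 [  0.           0.           1.        ]] 0.016151107923345502 [1.00765611 0.45724747 0.78970805] [-0.13671972  0.3867964   0.85434437 -0.31904852]
{'t': 0.1, 'joint_pos': array([-1.19050499e+00,  3.07460213e-01,  1.50752494e+00,  3.13840425e-05,
        1.32842032e+00, -7.35001382e-02]), 'qd': array([ 0.00157111, -0.00143212, -0.003486  ,  0.0011344 ,  0.00206406,
        0.00113157]), 'joint_efforts': array([ 2.66673933e-04, -4.58531499e+01, -2.52607977e+01, -1.93153469e-04,
        5.56980129e-03,  6.03434422e-07]), 'eef_pos': array([ 0.25182748, -0.51624363,  0.23850163]), 'eef_rot': array([-8.98092026e-04,  9.74369855e-01,  2.24950136e-01, -1.23443278e-04]), 'force': array([0.4462598 , 0.15156741, 0.09429673]), 'ft_torque': array([ 0.066368  ,  0.02016519, -0.00815333]), 'gripper_width': 0.08541374743712643}
['MotionError', 'finish_job', 'get_state', 'grab_frame', 'tip_extent'] 0.008
```

View pics/top1.png

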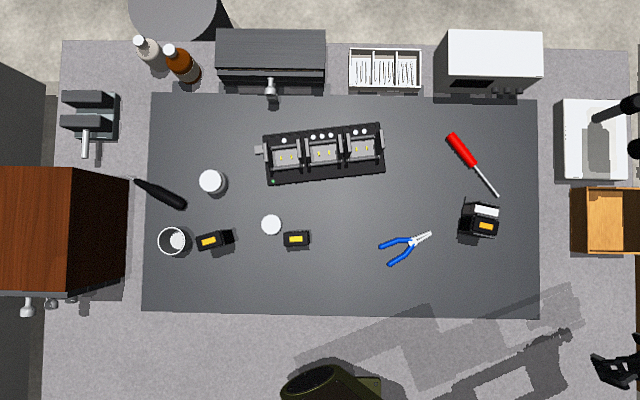

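View pics/scene1.png

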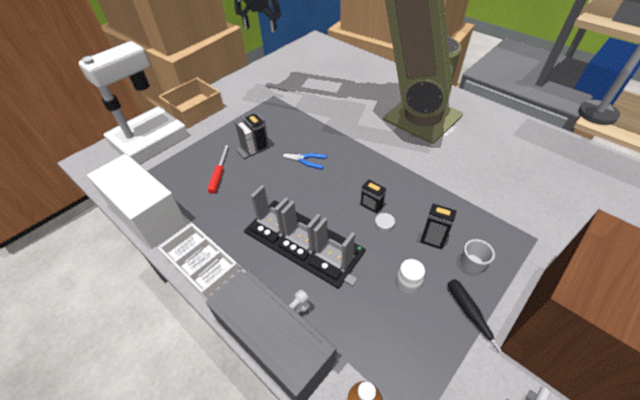

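The top view has up = +x and right = -y. The station is at (325,153) with pips 1, 3, 2 from left to right. The short pack is at (297,238), the tall at (212,240) and the middle one in its holder at (483,222). Next: enlarged crops.

```bash
python3 - <<'E'
from h import *
c=load('top')['color']
def cr(x,y,w,h,k): return cv2.resize(c[y:y+h,x:x+w],None,fx=k,fy=k,interpolation=cv2.INTER_CUBIC)
a=cr(255,115,134,80,6)[:,:800]           # station k=6
a=cv2.copyMakeBorder(a,0,0,0,800-a.shape[1],cv2.BORDER_CONSTANT) if a.shape[1]<800 else a
cv2.imwrite('pics/st.png',a[:,:,::-1])
p=cr(190,220,130,40,6)  #780x240
q=cr(450,195,60,55,6)   #360x330
m=np.zeros((580,800,3),np.uint8); m[:240,:780]=p; m[245:575,:360]=q
cv2.imwrite('pics/pk.png',m[:,:,::-1])
E
```

```text
(no output)
```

View pics/st.png

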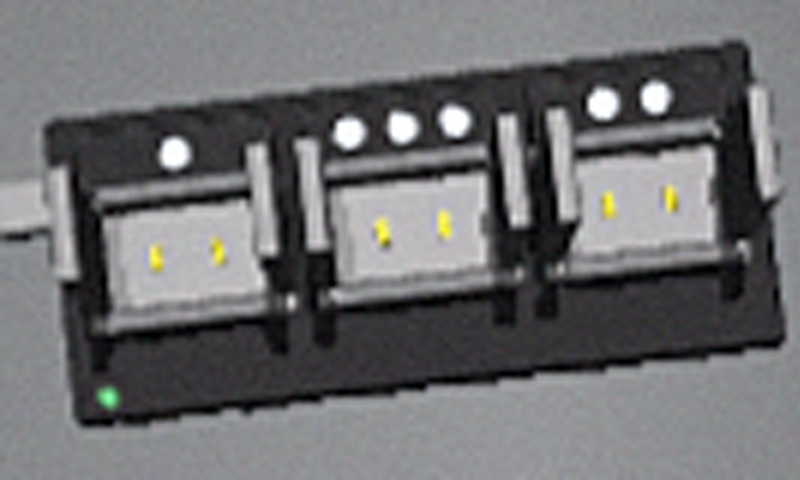

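View pics/pk.png

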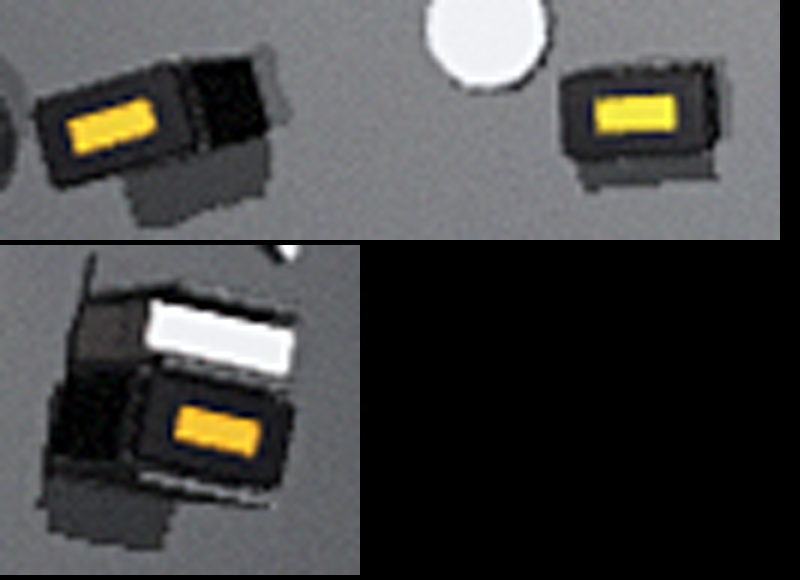

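```bash
cat > m.py <<'E'
from h import *
from scipy.optimize import least_squares
def rect(w,h,z): return np.array([[w/2,h/2,z],[w/2,-h/2,z],[-w/2,-h/2,z],[-w/2,h/2,z]])  # TL TR BR BL
def pose(P,p):
    c,s=np.cos(p[2]),np.sin(p[2]); return np.c_[P[:,0]*c-P[:,1]*s+p[0],P[:,0]*s+P[:,1]*c+p[1],P[:,2]]
def fit(f,P,uv,p0):
    r=least_squares(lambda p:(proj(f,pose(P,p))-uv).ravel(),p0); return r.x,np.abs(r.fun).max()
def cu(pts,ox,oy): return (np.array(pts,float)+.5)/6-.5+[ox,oy]
E
python3 - <<'E'
from m import *
f=load('top')
def rep(n,P,uv):
    b=back(f,uv,P[0,2]); p,e=fit(f,P,uv,[*b.mean(0)[:2],0])
    d=[np.linalg.norm(b[i]-b[(i+1)%4])*1e3 for i in range(4)]
    print(n,p[:2].round(4),np.degrees(p[2]).round(1),'res px',e.round(2),'sides',np.round(d,1)); return p
rep('plate',rect(.130,.300,.012),cu([(44,124),(745,42),(783,342),(78,422)],255,115))
rep('tall',rect(.034,.058,.125),cu([(35,100),(180,60),(197,150),(60,188)],190,220))
rep('short',rect(.034,.058,.08),cu([(560,74),(703,65),(710,150),(572,160)],190,220))
rep('mid',rect(.034,.058,.110),cu([(145,127),(295,157),(275,245),(133,215)],450,195))
for n,uv,o,z in(('tall',(112,126),(190,220),.125),('short',(636,114),(190,220),.08),('mid',(217,186),(450,195),.110),('filecase',(220,95),(450,195),.095)): print(n,back(f,cu([uv],*o),z).round(4))
for n,uv in(('b1',(187,256)),('b3',(413,229)),('b2',(640,201))): print(n,back(f,cu([uv],255,115),.018).round(4))
E
```

```text
plate [0.653  0.0504] 7.9 res px 0.74 sides [297.3 128.1 296.3 127. ]
tall [0.4339 0.2979] 16.4 res px 1.34 sides [55.7 33.7 52.5 33.8]
short [0.4411 0.1098] 5.9 res px 1.22 sides [55.4 32.8 53.4 33.4]
mid [ 0.4798 -0.3175] -10.4 res px 0.77 sides [57.6 34.  54.5 33.4]
tall [[0.4332 0.3    0.125 ]]
short [[0.4404 0.1098 0.08  ]]
mid [[ 0.4799 -0.3194  0.11  ]]
filecase [[ 0.5146 -0.3266  0.095 ]]
b1 [[0.6397 0.144  0.018 ]]
b3 [[0.653  0.0501 0.018 ]]
b2 [[ 0.6668 -0.0442  0.018 ]]
```

```bash
python3 - <<'E'
from m import *
def box(w,h,z0,z1,ox=0,oy=0):
    P=np.r_[rect(w,h,z0),rect(w,h,z1)]; return P+[ox,oy,0]
S=(.653,.0503,np.radians(8)); H=.1200
objs=[(box(.034,.058,0,.125),(.4335,.299,np.radians(16))),(box(.034,.058,0,.08),(.4406,.1098,np.radians(5))),(box(.034,.058,.01,.11),(.4798,-.3185,np.radians(-10.4))),(box(.13,.3,0,.012),S)]
for i in(-1,0,1):
    for s in(-1,1): objs.append((box(.044,.009,.012,.120,0,i*.095+s*.038),S))
out=[]
for n,bx in(('scene',[(230,100,390,290),(345,165,505,255)]),('top',[])):
    f=load(n); k=5; c=cv2.resize(f['color'],None,fx=k,fy=k,interpolation=cv2.INTER_CUBIC)
    for P,p in objs:
        q=((proj(f,pose(P,p))+.5)*k-.5).round().astype(int)
        for a,b in[(0,1),(1,2),(2,3),(3,0),(4,5),(5,6),(6,7),(7,4),(0,4),(1,5),(2,6),(3,7)]: cv2.line(c,tuple(map(int,q[a])),tuple(map(int,q[b])),(255,0,0),1,cv2.LINE_AA)
    if n=='scene':
        A=c[100*k:290*k,230*k:375*k]; A=cv2.resize(A,None,fx=.6,fy=.6,interpolation=cv2.INTER_AREA)
        B=c[170*k:250*k,355*k:465*k]; B=cv2.resize(B,None,fx=.65,fy=.65,interpolation=cv2.INTER_AREA)
m=np.zeros((600,800,3),np.uint8); m[:A.shape[0],:A.shape[1]]=A[:600]; m[:B.shape[0],440:440+B.shape[1]]=B[:,:360]
m[280:600,440:800]=cv2.resize(c[115*k:195*k,255*k:345*k],(360,320),interpolation=cv2.INTER_AREA)
cv2.imwrite('pics/ov.png',m[:,:,::-1])
E
```

```text
(no output)
```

View pics/ov.png

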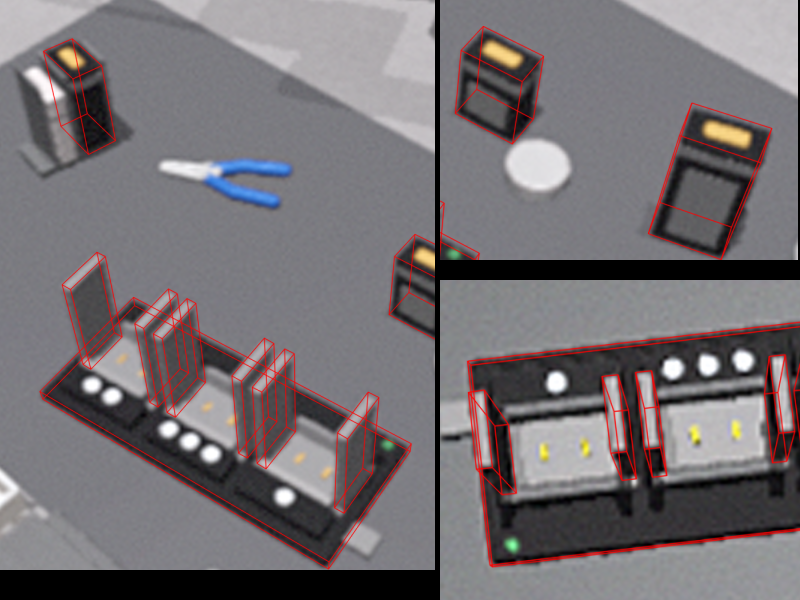

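Overlays agree with both cameras. Short pack is at (0.4406, 0.110, yaw 5°), and the station at (0.653, 0.050, yaw 8°). I start with the short pack.

jog_arm(
  deltas=[
    [0.03,0.028,0,4,0],
    [0.03,0.028,0,4,0],
    [0.03,0.028,0,4,0],
    [0.03,0.028,0,4,0],
    [0.03,0.028,0,4,0],
  ],
  newtons=40,
)

```text
t: 0.52
eef_pos: [0.4028, -0.3752, 0.2389]
eef_rot: [-0.0, 0.92, 0.392, -0.0]
force: [0.0, 0.2, -0.7]
gripper_width: 0.0856
```

jog_arm(
  deltas=[
    [0.004,0.04,-0.004,4,0],
    [0.004,0.04,-0.004,4,0],
    [0.004,0.04,-0.004,4,0],
    [0.004,0.04,-0.004,4,0],
    [0.004,0.04,-0.004,4,0],
  ],
)

```text
t: 0.93
eef_pos: [0.4216, -0.1748, 0.2188]
eef_rot: [-0.0, 0.838, 0.546, -0.0]
force: [0.5, -0.3, 0.1]
gripper_width: 0.0854
```

jog_arm(
  deltas=[
    [0.003,0.04,-0.004,4,0],
    [0.003,0.04,-0.004,4,0],
    [0.003,0.04,-0.004,4,0],
    [0.003,0.04,-0.004,4,0],
    [0.003,0.04,-0.004,4,0],
  ],
)

```text
t: 1.35
eef_pos: [0.4365, 0.0251, 0.199]
eef_rot: [-0.0, 0.73, 0.683, -0.0]
force: [1.2, -0.7, -0.2]
gripper_width: 0.0854
```

jog_arm(
  deltas=[
    [0.001,0.028,-0.01,3,0],
    [0.001,0.028,-0.01,3,0],
    [0.002,0.0285,-0.02,2.8,0],
    [0,0,-0.03,0,0],
    [0,0,-0.03,0,0],
  ],
)

```text
t: 1.77
eef_pos: [0.4419, 0.1097, 0.0989]
eef_rot: [0.001, 0.675, 0.737, 0.001]
force: [0.9, -0.2, 1.0]
gripper_width: 0.0852
```

jog_arm(
  deltas=[
    [0,0,-0.02,0,0],
    [0,0,-0.02,0,0],
    [0,0,-0.01,0,0],
    [0,0,0,0,0.3],
    [0,0,0,0,1],
  ],
)

```text
t: 2.18
eef_pos: [0.4404, 0.1076, 0.0487]
eef_rot: [-0.001, 0.677, 0.736, -0.001]
force: [0.4, -0.2, -0.4]
gripper_width: 0.0634
```

jog_arm(
  deltas=[
    [0,0,0,0,1],
    [0,0,0,0,1],
    [0,0,0,0,1],
    [0,0,0,0,1],
    [0,0,0,0,1],
  ],
)

```text
t: 2.6
eef_pos: [0.4421, 0.1078, 0.0503]
eef_rot: [0.001, 0.677, 0.736, 0.001]
force: [0.8, -0.6, 5.4]
gripper_width: 0.0335
```

jog_arm(
  deltas=[
    [0,0,0.01,0,1],
    [0,0,0.035,0,1],
    [0,0,0.035,0,1],
    [0,0,0.035,0,1],
    [0,0,0.035,0,1],
  ],
)

```text
t: 3.02
eef_pos: [0.4399, 0.1075, 0.2006]
eef_rot: [-0.0, 0.677, 0.736, -0.001]
force: [0.7, -0.2, -3.6]
gripper_width: 0.0334
```

jog_arm(
  deltas=[
    [0.035,0.007,0,1,1],
    [0.035,0.007,0,1,1],
    [0.035,0.007,0,1,1],
    [0.035,0.007,0,0,1],
    [0.03,0.004,0,0,1],
  ],
)

```text
t: 3.43
eef_pos: [0.6127, 0.1403, 0.1992]
eef_rot: [0.0, 0.657, 0.754, 0.0]
force: [-0.0, 0.2, -1.7]
gripper_width: 0.034
```

jog_arm(
  deltas=[
    [0.028,0.003,0,0,1],
    [0,0,0,0,1],
    [0,0,0,0,1],
  ],
)

```text
t: 3.68
eef_pos: [0.6397, 0.1426, 0.198]
eef_rot: [-0.001, 0.657, 0.753, -0.001]
force: [-0.5, 1.2, -1.8]
gripper_width: 0.0337
```

```bash
python3 - <<'E'
from m import *
for n in('top','scene'): grab(n)
s=ctrl.get_state(); print(s['eef_pos'],s['eef_rot'],s['force'])
p=proj(load('top'),s['eef_pos'])[0]; q=proj(load('scene'),s['eef_pos'])[0]; print(p,q)
a=load('top')['color']; b=load('scene')['color']
def cr(c,x,y,w,h,k): return cv2.resize(c[int(y):int(y)+h,int(x):int(x)+w],None,fx=k,fy=k,interpolation=cv2.INTER_CUBIC)
x0,y0=int(q[0]-45),int(q[1]-40); print(x0,y0)
m=np.hstack([cr(a,235,100,80,100,5),cr(b,x0,y0,80,100,5)])
cv2.imwrite('pics/s1.png',m[:,:,::-1])
E
```

```text
[0.63738719 0.14242295 0.19829611] [-0.0011113   0.65738848  0.75354997 -0.00126566] [-0.22859568 -0.41371894 -1.84204753]
[278.24498683 144.29544165] [334.72632695 207.19135194]
289 167
```

View pics/s1.png

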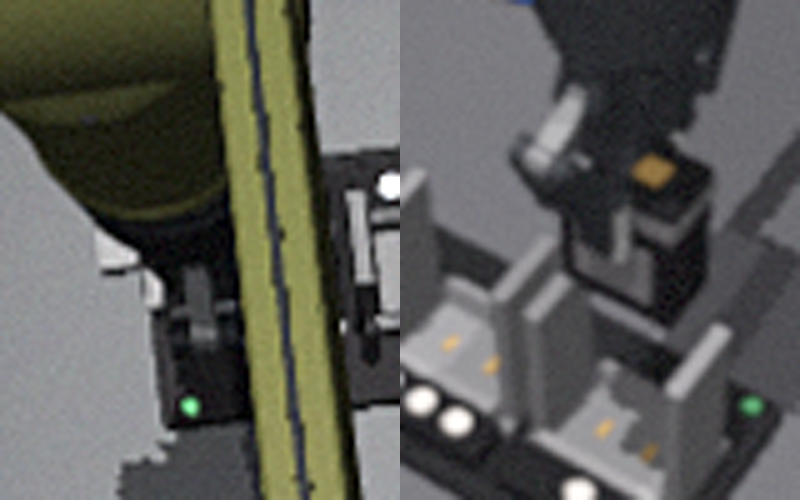

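```bash
python3 - <<'E'
from m import *
f=load('scene'); uv=(np.array([[668,320],[565,265],[706,262]],float)+.5-[400,0])/5-.5+[289,167]
B=np.array([[.017,.029,0],[.017,-.029,0],[-.017,.029,0]])
for z in(.147,.149,.151):
    P=B+[0,0,z]; p,e=fit(f,P,uv,[.64,.143,.14]); print(z,p[:2].round(4),np.degrees(p[2]).round(1),e.round(2))
s=[ctrl.get_state() for _ in range(1)]; print(s[0]['eef_pos'])
from scipy.spatial.transform import Rotation as Q
# systematic scene-camera check on station cheek tops/known: project station corner
print(proj(f,pose(B+[0,0,.149],(.6398,.1443,np.radians(8))))*1.0, uv)
E
```

```text
0.147 [0.6311 0.1392] 9.8 1.35
0.149 [0.6322 0.1401] 9.8 1.4
0.151 [0.6334 0.1411] 9.8 1.45
[0.63738719 0.14242295 0.19829611]
[[341.64495725 233.6787305 ]
 [319.32930876 221.92302114]
 [349.84470917 223.03886575]] [[342.2 230.6]
 [321.6 219.6]
 [349.8 219. ]]
```

```bash
python3 - <<'E'
from m import *
f=load('scene');k=8;x0,y0=305,185
c=cv2.resize(f['color'][y0:y0+75,x0:x0+95],None,fx=k,fy=k,interpolation=cv2.INTER_CUBIC)
def d(P,p,col):
    q=((proj(f,pose(P,p))-[x0,y0]+.5)*k-.5).round().astype(int)
    for a,b in[(0,1),(1,2),(2,3),(3,0),(4,5),(5,6),(6,7),(7,4),(0,4),(1,5),(2,6),(3,7)]: cv2.line(c,tuple(map(int,q[a])),tuple(map(int,q[b])),col,1,cv2.LINE_AA)
b=lambda w,h,z0,z1,ox=0,oy=0: np.r_[rect(w,h,z0),rect(w,h,z1)]+[ox,oy,0]
d(b(.034,.058,.149,.229),(.6385,.1443,np.radians(8)),(255,0,0))
S=(.653,.0503,np.radians(8))
for s in(-1,1): d(b(.044,.009,.012,.12,0,.095+s*.038),S,(0,255,0))
cv2.imwrite('pics/ov2.png',c[:,:,::-1])
E
```

```text
(no output)
```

View pics/ov2.png

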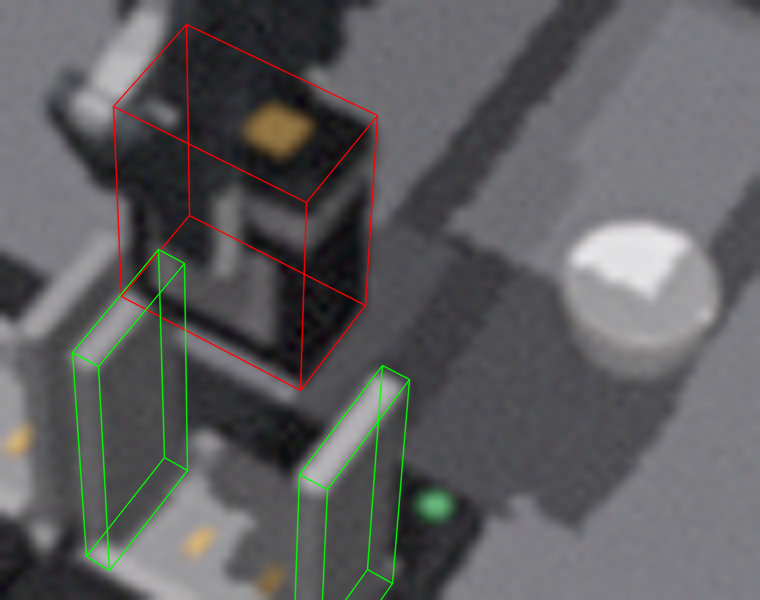

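jog_arm(
  deltas=[
    [0.001,-0.0005,-0.025,0,1],
    [0,0,-0.03,0,1],
    [0,0,-0.03,0,1],
    [0,0,-0.02,0,1],
    [0,0,-0.012,0,1],
  ],
)

```text
t: 4.2
eef_pos: [0.6364, 0.1417, 0.0797]
eef_rot: [-0.002, 0.657, 0.754, -0.002]
force: [0.9, 0.3, -0.2]
gripper_width: 0.0338
```

jog_arm(
  deltas=[
    [0,0,-0.005,0,1],
    [0,0,-0.003,0,1],
    [0,0,-0.002,0,1],
    [0,0,-0.001,0,1],
    [0,0,-0.001,0,1],
  ],
)

```text
t: 4.62
eef_pos: [0.6409, 0.1423, 0.0716]
eef_rot: [0.001, 0.657, 0.754, 0.001]
force: [0.4, -0.3, -2.5]
gripper_width: 0.0339
```

jog_arm(
  deltas=[
    [0,0,-0.001,0,1],
    [0,0,-0.001,0,1],
    [0,0,-0.0005,0,1],
    [0,0,0,0,1],
  ],
)

```text
t: 4.95
eef_pos: [0.6404, 0.1423, 0.0684]
eef_rot: [0.0, 0.657, 0.754, 0.0]
force: [-0.6, 0.2, 0.3]
gripper_width: 0.0336
```

jog_arm(
  deltas=[
    [0,0,-0.0005,0,1],
    [0,0,0,0,1],
  ],
)

```text
t: 5.12
eef_pos: [0.6404, 0.1422, 0.0684]
eef_rot: [0.0, 0.657, 0.754, 0.0]
force: [-0.8, -0.9, 5.0]
gripper_width: 0.0334
```

jog_arm(
  deltas=[
    [0,0,-0.0005,0,1],
    [0,0,0,0,1],
  ],
)

```text
t: 5.28
eef_pos: [0.6404, 0.1422, 0.0684]
eef_rot: [0.0, 0.657, 0.754, 0.0]
force: [-1.6, -0.8, 8.0]
gripper_width: 0.0333
```

jog_arm(
  deltas=[
    [0,0,0,0,0.6],
    [0,0,0,0,0.3],
    [0,0,0,0,0],
    [0,0,0,0,0],
    [0,0,0,0,0],
  ],
)

```text
t: 5.7
eef_pos: [0.64, 0.1422, 0.0665]
eef_rot: [-0.0, 0.657, 0.754, -0.0]
force: [0.3, -0.1, -0.7]
gripper_width: 0.08
```

jog_arm(
  deltas=[
    [0,0,0.01,0,0],
    [0,0,0.03,0,0],
    [0,0,0.04,0,0],
    [0,0,0.04,0,0],
    [0,0,0.0135,0,0],
  ],
)

```text
t: 6.12
eef_pos: [0.6433, 0.1427, 0.2077]
eef_rot: [0.003, 0.657, 0.754, 0.004]
force: [1.5, 0.6, 0.8]
gripper_width: 0.0855
```

jog_arm(
  deltas=[
    [-0.012,-0.035,0,5.5,0],
    [-0.012,-0.035,0,5.5,0],
    [-0.012,-0.035,0,5.5,0],
    [-0.012,-0.035,0,5.5,0],
    [-0.012,-0.035,0,5.5,0],
  ],
)

```text
t: 6.53
eef_pos: [0.5794, -0.0341, 0.2012]
eef_rot: [0.001, 0.457, 0.889, 0.0]
force: [0.7, -1.0, -0.5]
gripper_width: 0.0856
```

jog_arm(
  deltas=[
    [-0.012,-0.035,0,5.5,0],
    [-0.012,-0.035,0,5.5,0],
    [-0.012,-0.035,0,5.5,0],
    [-0.012,-0.035,0,5.5,0],
    [-0.012,-0.035,0,5.5,0],
  ],
)

```text
t: 6.95
eef_pos: [0.5193, -0.2094, 0.2012]
eef_rot: [0.001, 0.233, 0.973, -0.0]
force: [1.0, -0.5, 0.2]
gripper_width: 0.0854
```

jog_arm(
  deltas=[
    [-0.012,-0.035,0,5.5,0],
    [-0.014,-0.038,0,5.5,0],
    [-0.014,-0.0375,0,5.8,0],
    [0,0,0,0,0],
    [0,0,0,0,0],
  ],
)

```text
t: 7.37
eef_pos: [0.4792, -0.3207, 0.2009]
eef_rot: [0.0, 0.093, 0.996, -0.0]
force: [-0.1, 0.2, -0.1]
gripper_width: 0.0856
```

```bash
python3 - <<'E'
from m import *
for n in('top','scene'): grab(n)
s=ctrl.get_state(); print(s['eef_pos'],s['eef_rot'],s['joint_pos'].round(3))
a=load('top')['color']; b=load('scene')['color']
def cr(c,x,y,w,h,k): return cv2.resize(c[int(y):int(y)+h,int(x):int(x)+w],None,fx=k,fy=k,interpolation=cv2.INTER_CUBIC)
m=np.vstack([np.hstack([cr(a,255,115,80,60,5),cr(a,440,170,80,60,5)]),np.hstack([cr(b,305,205,80,60,5),cr(b,215,90,80,60,5)])])
cv2.imwrite('pics/s2.png',m[:,:,::-1])
E
```

```text
[ 0.47997414 -0.31800891  0.20062912] [1.29044188e-04 9.14718053e-02 9.95807610e-01 3.10952604e-04] [-6.590e-01  3.390e-01  1.560e+00  1.000e-03  1.242e+00 -2.047e+00]
```

View pics/s2.png

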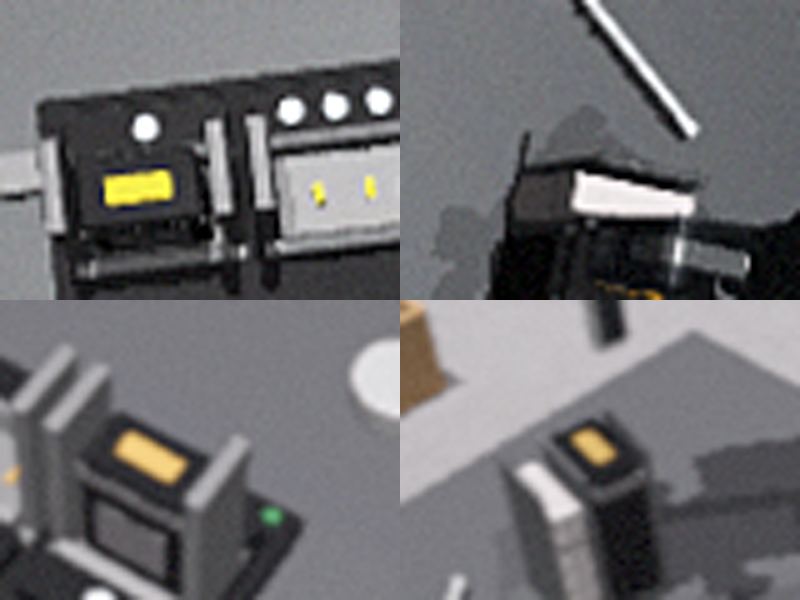

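Short pack sits upright in bay 1 (contact at crop (138,188), level between the cheeks). I'm now above the middle pack, so down and grip by the edges.

jog_arm(
  deltas=[
    [0,0,-0.03,0,0],
    [0,0,-0.03,0,0],
    [0,0,-0.03,0,0],
    [0,0,-0.02,0,0],
    [0,0,-0.01,0,0],
  ],
)

```text
t: 7.88
eef_pos: [0.4791, -0.3151, 0.0777]
eef_rot: [-0.002, 0.09, 0.996, 0.002]
force: [-0.5, 0.4, -0.8]
gripper_width: 0.0855
```

jog_arm(
  deltas=[
    [0,0,-0.006,0,0],
    [0,0,0,0,0.3],
    [0,0,0,0,0.6],
    [0,0,0,0,1],
    [0,0,0,0,1],
  ],
  newtons=50,
)

```text
t: 8.3
eef_pos: [0.4813, -0.3191, 0.0758]
eef_rot: [0.001, 0.091, 0.996, -0.001]
force: [0.7, -0.4, 1.1]
gripper_width: 0.0573
```

jog_arm(
  deltas=[
    [0,0,0,0,1],
    [0,0,0,0,1],
    [0,0,0,0,1],
  ],
)

```text
t: 8.55
eef_pos: [0.4812, -0.3191, 0.0758]
eef_rot: [0.002, 0.091, 0.996, -0.001]
force: [0.1, -0.2, 5.7]
gripper_width: 0.0576
```

jog_arm(
  deltas=[
    [0,0,0.01,0,1],
    [0,0,0.02,0,1],
    [0,0,0.025,0,1],
    [0,0,0.025,0,1],
    [0,0,0.025,0,1],
  ],
)

```text
t: 8.97
eef_pos: [0.4788, -0.3175, 0.1799]
eef_rot: [-0.001, 0.091, 0.996, 0.001]
force: [0.3, -0.4, -3.1]
gripper_width: 0.0579
```

jog_arm(
  deltas=[
    [0,0,0.021,0,1],
    [0,0,0.01,0,1],
    [-0.003,0.03,0,0,1],
    [-0.003,0.035,0,0,1],
    [-0.003,0.035,0,0,1],
  ],
)

```text
t: 9.38
eef_pos: [0.4699, -0.2174, 0.2097]
eef_rot: [-0.001, 0.092, 0.996, 0.0]
force: [0.6, 0.4, -2.3]
gripper_width: 0.0576
```

jog_arm(
  deltas=[
    [-0.003,0.035,0,0,1],
    [-0.003,0.035,-0.01,0,1],
    [0,0.035,-0.02,0,1],
    [0,0.0285,-0.02,0,1],
    [0,0.015,-0.03,0,1],
  ],
)

```text
t: 9.8
eef_pos: [0.4646, -0.0669, 0.1307]
eef_rot: [0.001, 0.09, 0.996, 0.0]
force: [0.8, -1.0, -3.7]
gripper_width: 0.0574
```

jog_arm(
  deltas=[
    [0,0,-0.025,0,1],
    [0,0,-0.02,0,1],
    [0,0,-0.012,0,1],
    [0,0,-0.004,0,1],
    [0,0,-0.002,0,1],
  ],
)

```text
t: 10.22
eef_pos: [0.4637, -0.0695, 0.0662]
eef_rot: [-0.002, 0.091, 0.996, 0.0]
force: [-0.0, -0.3, -2.8]
gripper_width: 0.0574
```

jog_arm(
  deltas=[
    [0,0,-0.001,0,1],
    [0,0,-0.001,0,1],
    [0,0,-0.0005,0,1],
    [0,0,0,0,1],
  ],
)

```text
t: 10.55
eef_pos: [0.4656, -0.0701, 0.0658]
eef_rot: [0.001, 0.091, 0.996, -0.0]
force: [-1.7, -0.5, 2.1]
gripper_width: 0.0573
```

jog_arm(
  deltas=[
    [0,0,-0.0005,0,1],
    [0,0,0,0,1],
  ],
)

```text
t: 10.72
eef_pos: [0.4657, -0.0701, 0.0658]
eef_rot: [0.001, 0.091, 0.996, -0.0]
force: [-2.4, 0.1, 9.3]
gripper_width: 0.0576
```

jog_arm(
  deltas=[
    [0,0,-0.0005,0,1],
    [0,0,0,0,1],
  ],
)

```text
t: 10.88
eef_pos: [0.4658, -0.0702, 0.0658]
eef_rot: [0.001, 0.091, 0.996, -0.0]
force: [-3.0, -0.2, 14.3]
gripper_width: 0.0578
```

jog_arm(
  deltas=[
    [0,0,0,0,0.7],
    [0,0,0,0,0.4],
    [0,0,0,0,0],
    [0,0,0,0,0],
    [0,0,0,0,0],
  ],
)

```text
t: 11.3
eef_pos: [0.4656, -0.07, 0.0642]
eef_rot: [0.001, 0.091, 0.996, -0.0]
force: [0.5, 0.4, 0.5]
gripper_width: 0.0854
```

jog_arm(
  deltas=[
    [0,0,0.01,0,0],
    [0,0,0.025,0,0],
    [0,0,0.03,0,0],
    [0,0,0.0315,0,0],
    [0,0,0,-5,0],
  ],
)

```text
t: 11.72
eef_pos: [0.469, -0.0707, 0.1655]
eef_rot: [0.005, 0.134, 0.991, -0.001]
force: [0.7, -0.2, 0.7]
gripper_width: 0.0853
```

jog_arm(
  deltas=[
    [0,0,0,-7,0],
    [0,0,0,-7,0],
    [0,0,0,-7,0],
    [0,0,0,-7,0],
    [0,0,0,-7,0],
  ],
)

```text
t: 12.13
eef_pos: [0.4651, -0.0698, 0.1602]
eef_rot: [0.0, 0.429, 0.904, 0.0]
force: [0.0, -0.4, 0.6]
gripper_width: 0.085
```

jog_arm(
  deltas=[
    [0,0,0,-7,0],
    [0,0,0,-7,0],
    [0,0,0,-7,0],
    [0,0,0,-7,0],
    [0,0,0,-7,0],
  ],
)

```text
t: 12.55
eef_pos: [0.465, -0.0698, 0.1601]
eef_rot: [-0.0, 0.68, 0.733, -0.0]
force: [-0.2, 0.0, -0.5]
gripper_width: 0.0855
```

jog_arm(
  deltas=[
    [0,0,0,-7,0],
    [0,0,0,-7,0],
    [0,0,0,-1,0],
    [0,0,0,0,0],
  ],
)

```text
t: 12.88
eef_pos: [0.465, -0.0698, 0.1602]
eef_rot: [-0.0, 0.768, 0.641, -0.0]
force: [0.1, -0.3, -0.6]
gripper_width: 0.0854
```

```bash
python3 - <<'E'
from m import *
for n in('top','scene'): grab(n)
s=ctrl.get_state(); print(s['eef_pos'],s['eef_rot'],s['joint_pos'].round(3))
a=load('top')['color']; b=load('scene')['color']
q=proj(load('scene'),[.465,-.07,.06])[0].astype(int); p=proj(load('top'),[.465,-.07,.06])[0].astype(int); print(p,q)
def cr(c,x,y,w,h,k): return cv2.resize(c[int(y):int(y)+h,int(x):int(x)+w],None,fx=k,fy=k,interpolation=cv2.INTER_CUBIC)
m=np.hstack([cr(a,p[0]-40,p[1]-40,80,80,5),cr(b,q[0]-40,q[1]-40,80,80,5)])
cv2.imwrite('pics/s3.png',m[:,:,::-1])
E
```

```text
[ 0.46503287 -0.06980742  0.16021328] [-5.31831697e-05  7.67415716e-01  6.41149838e-01 -3.58060466e-05] [-0.239  0.243  1.83   0.     1.069 -0.06 ]
[372 229] [317 165]
```

View pics/s3.png

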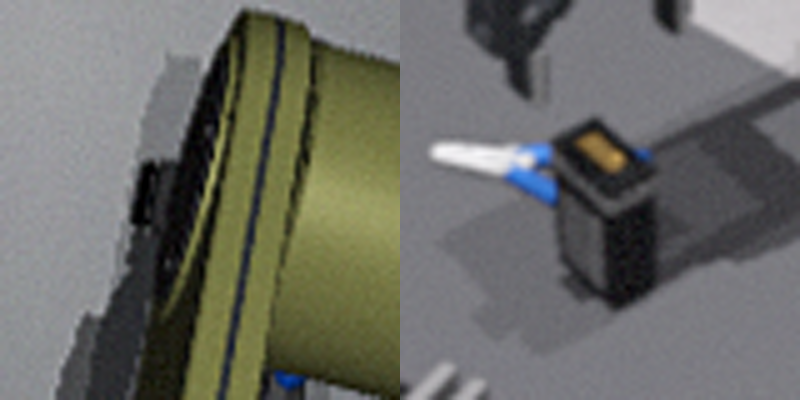

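Middle pack stands upright on the open bench with the jaws turned to its broad faces. Now I regrasp it.

jog_arm(
  deltas=[
    [0,0,-0.03,0,0],
    [0,0,-0.03,0,0],
    [0,0,-0.025,0,0],
    [0,0,-0.012,0,0],
    [0,0,-0.006,0,0],
  ],
)

```text
t: 13.4
eef_pos: [0.4636, -0.0695, 0.0553]
eef_rot: [-0.002, 0.768, 0.641, -0.001]
force: [-0.4, 0.2, 0.4]
gripper_width: 0.0858
```

jog_arm(
  deltas=[
    [0,0,0,0,0.2],
    [0,0,0,0,0.4],
    [0,0,0,0,0.5],
    [0,0,0,0,0.6],
    [0,0,0,0,1],
  ],
  newtons=40,
)

```text
t: 13.82
eef_pos: [0.4659, -0.07, 0.0584]
eef_rot: [0.001, 0.768, 0.64, 0.001]
force: [-1.2, 0.1, 3.6]
gripper_width: 0.0334
```

jog_arm(
  deltas=[
    [0,0,0,0,1],
    [0,0,0,0,1],
    [0,0,0,0,1],
    [0,0,0,0,1],
  ],
)

```text
t: 14.15
eef_pos: [0.4659, -0.0701, 0.0584]
eef_rot: [0.001, 0.768, 0.64, 0.001]
force: [-0.4, 0.0, 5.7]
gripper_width: 0.0332
```

jog_arm(
  deltas=[
    [0,0,0.01,0,1],
    [0,0,0.035,0,1],
    [0,0,0.035,0,1],
    [0,0,0.035,0,1],
    [0,0,0.035,0,1],
  ],
)

```text
t: 14.57
eef_pos: [0.4641, -0.0696, 0.2086]
eef_rot: [-0.0, 0.768, 0.64, -0.0]
force: [1.6, -1.3, -3.2]
gripper_width: 0.0337
```

jog_arm(
  deltas=[
    [0.034,0.004,0,3,1],
    [0.034,0.004,0,3,1],
    [0.034,0.004,0,3,1],
    [0.034,0.004,0,3,1],
    [0.034,0.005,0,3,1],
  ],
)

```text
t: 14.98
eef_pos: [0.6358, -0.0486, 0.2072]
eef_rot: [-0.0, 0.677, 0.736, -0.0]
force: [0.3, -0.4, -2.6]
gripper_width: 0.0335
```

jog_arm(
  deltas=[
    [0.0315,0.005,0,3.4,1],
    [0,0,0,0,1],
    [0,0,0,0,1],
    [0,0,0,0,1],
  ],
)

```text
t: 15.32
eef_pos: [0.6653, -0.0436, 0.2061]
eef_rot: [-0.001, 0.656, 0.755, -0.001]
force: [-0.1, 0.6, -2.3]
gripper_width: 0.0339
```

```bash
cat > ov.py <<'E'
from m import *
import sys
def ov(name,p,z,h,i,x0,y0,w=95,hh=75,k=8):
    f=grab('scene'); s=ctrl.get_state(); print(s['eef_pos'].round(4),s['eef_rot'].round(3),s['force'].round(1))
    c=cv2.resize(f['color'][y0:y0+hh,x0:x0+w],None,fx=k,fy=k,interpolation=cv2.INTER_CUBIC)
    def d(P,p,col):
        q=((proj(f,pose(P,p))-[x0,y0]+.5)*k-.5).round().astype(int)
        for a,b in[(0,1),(1,2),(2,3),(3,0),(4,5),(5,6),(6,7),(7,4),(0,4),(1,5),(2,6),(3,7)]: cv2.line(c,tuple(map(int,q[a])),tuple(map(int,q[b])),col,1,cv2.LINE_AA)
    b=lambda w,h,z0,z1,oy=0: np.r_[rect(w,h,z0),rect(w,h,z1)]+[0,oy,0]
    d(b(.034,.058,z,z+h),p,(255,0,0))
    for t in(-1,1): d(b(.044,.009,.012,.12,i*.095+t*.038),(.653,.0503,np.radians(8)),(0,255,0))
    cv2.imwrite('pics/'+name,c[:,:,::-1])
E
python3 -c "
from ov import *
q=proj(load('scene'),[.6664,-.044,.15])[0].astype(int);print(q)
ov('ov3.png',(.6664,-.044,np.radians(8)),.15,.1,-1,int(q[0])-45,int(q[1])-38)"
```

```text
[267 187]
[ 0.6649 -0.0438  0.2065] [-0.001  0.656  0.755 -0.001] [ 0.2  0.7 -2.5]
```

View pics/ov3.png

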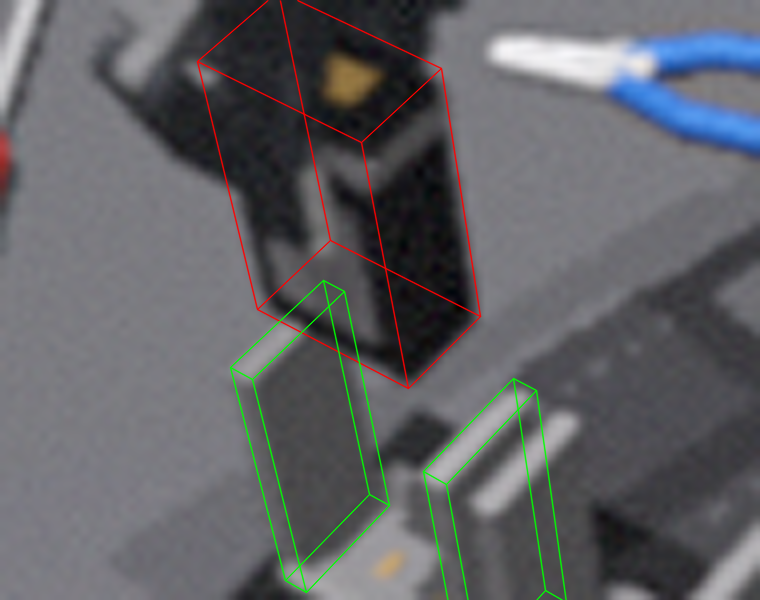

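Pack and outline agree to about a pixel. Lowering into bay 2.

jog_arm(
  deltas=[
    [0,0,-0.025,0,1],
    [0,0,-0.03,0,1],
    [0,0,-0.03,0,1],
    [0,0,-0.02,0,1],
    [0,0,-0.012,0,1],
  ],
)

```text
t: 15.78
eef_pos: [0.663, -0.0438, 0.0877]
eef_rot: [-0.002, 0.656, 0.754, -0.002]
force: [-0.2, -0.1, -2.9]
gripper_width: 0.0339
```

jog_arm(
  deltas=[
    [0,0,-0.006,0,1],
    [0,0,-0.004,0,1],
    [0,0,-0.002,0,1],
    [0,0,-0.001,0,1],
    [0,0,0,0,1],
  ],
)

```text
t: 16.2
eef_pos: [0.6674, -0.044, 0.0785]
eef_rot: [0.001, 0.656, 0.755, 0.001]
force: [-0.3, -0.8, -3.7]
gripper_width: 0.0335
```

jog_arm(
  deltas=[
    [0,0,-0.001,0,1],
    [0,0,-0.0005,0,1],
    [0,0,0,0,1],
  ],
)

```text
t: 16.45
eef_pos: [0.6671, -0.0439, 0.0765]
eef_rot: [0.001, 0.656, 0.755, 0.0]
force: [-0.1, 0.8, -0.3]
gripper_width: 0.0337
```

jog_arm(
  deltas=[
    [0,0,-0.0005,0,1],
    [0,0,0,0,1],
  ],
)

```text
t: 16.62
eef_pos: [0.6671, -0.0439, 0.0765]
eef_rot: [0.001, 0.656, 0.755, 0.0]
force: [-1.9, -0.7, 4.6]
gripper_width: 0.0337
```

jog_arm(
  deltas=[
    [0,0,-0.0005,0,0.6],
    [0,0,0,0,0.3],
    [0,0,0,0,0],
    [0,0,0,0,0],
    [0,0,0,0,0],
  ],
)

```text
t: 17.03
eef_pos: [0.6665, -0.0438, 0.0746]
eef_rot: [-0.0, 0.656, 0.755, -0.0]
force: [0.2, -0.3, 0.1]
gripper_width: 0.0803
```

jog_arm(
  deltas=[
    [0,0,0.01,0,0],
    [0,0,0.03,0,0],
    [0,0,0.04,0,0],
    [0,0,0.04,0,0],
    [0,0,0.0305,0,0],
  ],
)

```text
t: 17.45
eef_pos: [0.6674, -0.0439, 0.2294]
eef_rot: [0.001, 0.656, 0.755, 0.001]
force: [1.0, -0.0, 0.6]
gripper_width: 0.0855
```

jog_arm(
  deltas=[
    [-0.021,0.031,0,0.8,0],
    [-0.021,0.031,0,0.8,0],
    [-0.021,0.031,0,0.8,0],
    [-0.021,0.031,0,0.8,0],
    [-0.021,0.031,0,0.8,0],
  ],
)

```text
t: 17.87
eef_pos: [0.5605, 0.1123, 0.2263]
eef_rot: [0.0, 0.629, 0.777, 0.0]
force: [-0.4, 0.2, 0.3]
gripper_width: 0.085
```

jog_arm(
  deltas=[
    [-0.021,0.031,0,0.8,0],
    [-0.021,0.031,0,0.8,0],
    [-0.021,0.031,0,0.8,0],
    [-0.021,0.031,0,0.8,0],
    [-0.021,0.031,0,0.8,0],
  ],
)

```text
t: 18.28
eef_pos: [0.4554, 0.2675, 0.2263]
eef_rot: [0.0, 0.602, 0.799, 0.001]
force: [1.4, 0.7, 0.0]
gripper_width: 0.0853
```

jog_arm(
  deltas=[
    [-0.023,0.033,0,0.2,0],
    [0,0,0,0,0],
    [0,0,-0.02,0,0],
    [0,0,-0.03,0,0],
    [0,0,-0.03,0,0],
  ],
)

```text
t: 18.7
eef_pos: [0.4347, 0.3002, 0.1464]
eef_rot: [0.001, 0.6, 0.8, 0.002]
force: [0.2, 0.8, 0.2]
gripper_width: 0.0855
```

```bash
python3 - <<'E'
from m import *
for n in('top','scene'): grab(n)
s=ctrl.get_state(); print(s['eef_pos'],s['eef_rot'])
a=load('top')['color']; b=load('scene')['color']
def cr(c,x,y,w,h,k): return cv2.resize(c[int(y):int(y)+h,int(x):int(x)+w],None,fx=k,fy=k,interpolation=cv2.INTER_CUBIC)
m=np.vstack([cr(a,255,115,134,60,5)[:, :650],np.hstack([cr(b,395,180,65,60,5),cr(b,240,180,65,60,5)])])
cv2.imwrite('pics/s4.png',m[:,:,::-1])
E
```

```text
[0.43043289 0.29721412 0.1419633 ] [-0.00168608  0.60027154  0.79978362 -0.00417067]
```

View pics/s4.png

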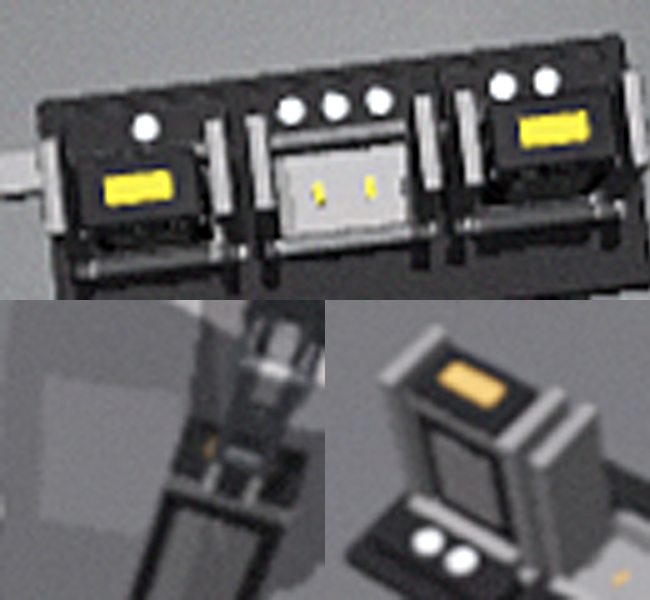

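Packs 1 and 2 are seated upright (contacts at crop (138,188) and (555,130)), and the fingers are centred over the tall pack. Descending.

jog_arm(
  deltas=[
    [0,0,-0.025,0,0],
    [0,0,-0.02,0,0],
    [0,0,-0.015,0,0],
    [0,0,-0.009,0,0],
    [0,0,0,0,0.2],
  ],
)

```text
t: 19.22
eef_pos: [0.4335, 0.2987, 0.076]
eef_rot: [-0.0, 0.601, 0.8, -0.001]
force: [0.0, 0.3, 0.2]
gripper_width: 0.0757
```

jog_arm(
  deltas=[
    [0,0,0,0,0.4],
    [0,0,0,0,0.5],
    [0,0,0,0,0.6],
    [0,0,0,0,1],
    [0,0,0,0,1],
  ],
)

```text
t: 19.63
eef_pos: [0.4345, 0.2997, 0.0777]
eef_rot: [0.001, 0.6, 0.8, 0.001]
force: [-0.5, 0.4, 5.8]
gripper_width: 0.0338
```

jog_arm(
  deltas=[
    [0,0,0,0,1],
    [0,0,0,0,1],
    [0,0,0,0,1],
  ],
)

```text
t: 19.88
eef_pos: [0.4345, 0.2997, 0.0777]
eef_rot: [0.001, 0.6, 0.8, 0.001]
force: [-0.7, 0.1, 7.0]
gripper_width: 0.0338
```

jog_arm(
  deltas=[
    [0,0,0.01,0,1],
    [0,0,0.035,0,1],
    [0,0,0.035,0,1],
    [0,0,0.035,0,1],
    [0,0,0.035,0,1],
  ],
)

```text
t: 20.3
eef_pos: [0.4322, 0.2985, 0.2275]
eef_rot: [-0.001, 0.6, 0.8, -0.001]
force: [0.7, -0.2, -5.5]
gripper_width: 0.034
```

jog_arm(
  deltas=[
    [0.02,-0.024,0,-1,1],
    [0.024,-0.028,0,-1,1],
    [0.025,-0.028,0,-1,1],
    [0.025,-0.028,0,-1,1],
    [0.025,-0.028,0,-1,1],
  ],
)

```text
t: 20.72
eef_pos: [0.5521, 0.1617, 0.2262]
eef_rot: [-0.001, 0.635, 0.773, -0.001]
force: [0.8, 1.2, -4.5]
gripper_width: 0.0336
```

jog_arm(
  deltas=[
    [0.025,-0.028,0,-1,1],
    [0.025,-0.028,0,-1,1],
    [0.025,-0.028,0,-1.2,1],
    [0.0255,-0.0288,0,0,1],
    [0,0,0,0,1],
  ],
)

```text
t: 21.13
eef_pos: [0.6579, 0.0436, 0.2256]
eef_rot: [0.003, 0.658, 0.753, -0.001]
force: [1.3, -0.1, -5.2]
gripper_width: 0.0335
```

jog_arm(
  deltas=[
    [0,0,0,0,1],
    [0,0,0,0,1],
    [0,0,0,0,1],
  ],
)

```text
t: 21.38
eef_pos: [0.6515, 0.0511, 0.2257]
eef_rot: [-0.001, 0.656, 0.755, -0.001]
force: [-0.2, -0.1, -4.8]
gripper_width: 0.0338
```

```bash
python3 -c "
from ov import *
q=proj(load('scene'),[.653,.0502,.17])[0].astype(int)
ov('ov4.png',(.653,.0502,np.radians(8)),.15,.125,0,int(q[0])-45,int(q[1])-38)"
```

```text
[0.6516 0.0514 0.226 ] [-0.001  0.656  0.755 -0.001] [ 0.9  0.6 -4.9]
```

View pics/ov4.png

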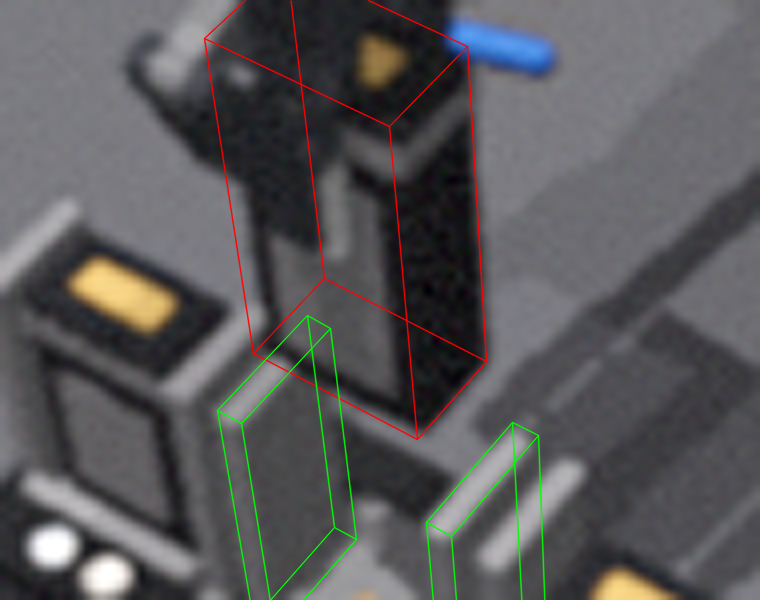

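Aligned with bay 3 to about a pixel. Lowering.

jog_arm(
  deltas=[
    [0,0,-0.025,0,1],
    [0,0,-0.03,0,1],
    [0,0,-0.03,0,1],
    [0,0,-0.02,0,1],
    [0,0,-0.012,0,1],
  ],
)

```text
t: 21.85
eef_pos: [0.6501, 0.0517, 0.1065]
eef_rot: [-0.002, 0.655, 0.755, -0.002]
force: [-1.3, 0.1, -5.1]
gripper_width: 0.0334
```

jog_arm(
  deltas=[
    [0,0,-0.006,0,1],
    [0,0,-0.004,0,1],
    [0,0,-0.002,0,1],
    [0,0,-0.001,0,1],
    [0,0,0,0,1],
  ],
)

```text
t: 22.27
eef_pos: [0.654, 0.0505, 0.0976]
eef_rot: [0.001, 0.656, 0.755, 0.001]
force: [0.7, -0.8, -5.1]
gripper_width: 0.0337
```

jog_arm(
  deltas=[
    [0,0,-0.001,0,1],
    [0,0,-0.0005,0,1],
    [0,0,0,0,1],
  ],
)

```text
t: 22.52
eef_pos: [0.6537, 0.0503, 0.0958]
eef_rot: [0.001, 0.656, 0.755, 0.001]
force: [-0.7, 0.2, -2.5]
gripper_width: 0.0335
```

jog_arm(
  deltas=[
    [0,0,-0.0005,0,1],
    [0,0,0,0,1],
  ],
)

```text
t: 22.68
eef_pos: [0.6538, 0.0504, 0.0958]
eef_rot: [0.001, 0.656, 0.755, 0.001]
force: [-1.3, 0.5, 4.5]
gripper_width: 0.0335
```

jog_arm(
  deltas=[
    [0,0,-0.0005,0,0.6],
    [0,0,0,0,0.3],
    [0,0,0,0,0],
    [0,0,0,0,0],
    [0,0,0,0,0],
  ],
)

```text
t: 23.1
eef_pos: [0.653, 0.0504, 0.0936]
eef_rot: [-0.0, 0.656, 0.755, -0.0]
force: [0.2, 0.5, -0.1]
gripper_width: 0.0804
```

jog_arm(
  deltas=[
    [0,0,0.01,0,0],
    [0,0,0.03,0,0],
    [0,0,0.04,0,0],
    [0,0,0.04,0,0],
    [0,0,0.03,0,0],
  ],
)

```text
t: 23.52
eef_pos: [0.6539, 0.0504, 0.2479]
eef_rot: [0.001, 0.656, 0.755, 0.001]
force: [0.8, -0.9, 0.1]
gripper_width: 0.0854
```

jog_arm(
  deltas=[
    [-0.02,-0.03,0,0,0],
    [-0.02,-0.03,0,0,0],
    [-0.02,-0.03,0,0,0],
    [-0.02,-0.03,0,0,0],
    [-0.02,-0.03,0,0,0],
  ],
)

```text
t: 23.93
eef_pos: [0.552, -0.1006, 0.2447]
eef_rot: [0.0, 0.656, 0.755, 0.0]
force: [0.1, -1.3, 0.4]
gripper_width: 0.0858
```

jog_arm(
  deltas=[
    [-0.02,-0.03,0,0,0],
    [-0.02,-0.03,0,0,0],
    [-0.005,-0.03,0,0,0],
    [0,-0.02,0,0,0],
    [0,0,0,0,0],
  ],
)

```text
t: 24.35
eef_pos: [0.5078, -0.2138, 0.2448]
eef_rot: [0.002, 0.658, 0.753, -0.001]
force: [0.5, 0.1, -0.2]
gripper_width: 0.0853
```

```bash
python3 - <<'E'
from m import *
for n in('top','scene'): grab(n)
s=ctrl.get_state(); print(s['t'],s['eef_pos'],s['force'])
a=load('top')['color']; b=load('scene')['color']
m=np.vstack([cv2.resize(a[110:195,255:389],(800,507),interpolation=cv2.INTER_CUBIC)[:300],cv2.resize(b[90:290,230:497],(400,300)).repeat(1,0) if 0 else np.hstack([cv2.resize(b[90:300,215:495],(400,300)),cv2.resize(a[95:305,140:540],(400,300))])])
cv2.imwrite('pics/fin.png',m[:,:,::-1])
f=load('top')
hsv=cv2.cvtColor(a,cv2.COLOR_RGB2HSV); mk=cv2.inRange(hsv,(15,120,120),(40,255,255)); 
n,_,st,ce=cv2.connectedComponentsWithStats(mk)
for i in range(1,n):
    if st[i,4]>25 and 255<ce[i][0]<390 and 115<ce[i][1]<190: print(ce[i].round(1),st[i,4],[back(f,ce[i],z).round(4)[0,:2] for z in(.098,.118,.143)])
E
```

```text
24.45 [ 0.50794188 -0.21019514  0.24430683] [-0.99663929 -0.28637795 -0.06468229]
[365.5 140.4] 85 [array([ 0.67  , -0.0467]), array([ 0.6659, -0.0448]), array([ 0.6607, -0.0423])]
[322.8 143.2] 88 [array([0.6613, 0.0516]), array([0.6573, 0.0514]), array([0.6524, 0.0512])]
[282.2 152.1] 80 [array([0.6387, 0.1445]), array([0.6353, 0.1424]), array([0.631 , 0.1397])]
```

The contact centroids fall within about 1.2 mm of the bay centres when taken at the seated heights, so I'm handing in.

```bash
python3 -c "
from plant import ctrl
print(ctrl.finish_job())"
```

```text
the job is handed in; nothing more can be done
None
```

All three packs are in the charging station, loaded in the order asked, upright and let go: short in bay 1, middle in bay 2 and tall in bay 3. I lifted the middle pack out by its edges, stood it on the open bench, let go, and took it again by its broad faces. The job was handed in at about 24.5 s of the 72 s allowed.

**Last checks:**
- **Seating:** each pack touched down softly (about 5–8 N) with its underside 18.1 mm above the bench, against a bay floor height of 18 mm.
- **Position:** in the final top image, the three brass contacts lie within about 1.2 mm of their bay centres at the seated heights.
- **Clearance:** the gripper was open and clear of everything at hand-in, with forces at noise level.

**Not fully checked:**
- **Final picture:** it came after the 12-picture viewing limit, so I checked the end state by numbers only. Packs 1 and 2 were seen seated in an earlier picture; pack 3 was not seen after release.
- **Bystanders:** I did not re-measure the other things; no unexpected contact force showed up in the readings.
- **Small disagreement:** TCP readings wandered about 2–4 mm from the commanded positions, mostly just after fast moves, so I worked from commanded values and camera overlays.

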